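Tighten the wing nut on the stick press

TASK

Two small wooden presses stand on the modeller's bench. Tighten the wing nut of the press that holds the row of bamboo sticks: turn it clockwise until it comes up against its stop, with its wings in line with the wooden bar under it. The two pegs beside it carry fresh paint, so do not touch them, and leave the wing nut of the empty press as it is.

Things in the scene. Friction and masses are not known exactly. Their poses are not given: they have to be found in the camera images.
- nut (a joint): Steel wing nut of the press that holds the sticks, on a vertical axis. Its turn in rad, growing clockwise seen from above, from 0 (loosest) to a hard stop at 1.2 (tight), where the wings lie in line with the wooden bar under it. Starts at 0 to 0.35, so one grasp and 0.85 to 1.2 rad of turn do it. Stays where it is left (friction 0.08 N m) and does not rise or sink.
- nut_top (a point): Point on that nut's axis, 72 mm above the table. Turns with the nut: x along the wings, z up. The wings are an upright blade 8 mm thick, 64 mm from tip to tip (middle reaches 1 mm below this point, ears 8 mm above it). Under the blade a round hub 24 mm wide, its top 20 mm below this point, on the wooden bar (130 x 36 mm, top 32 mm below). Eight sticks 240 mm long lie under the bar.
- pegs: Two freshly painted upright pegs on that press's fixed plywood base (150 x 140 x 18 mm), 10 mm thick, tops 78 mm above the table. Origin on the nut's axis on top of the base; y along the wooden bar, x along the sticks, z up. They stand at x, y = (-27.5, 44) and (27.5, -44) mm. Fingers on the flat sides of the wings clear them through the whole turn, but not much beyond.
- spare_nut_wing (a point): Tip of one wing of the wing nut on the other, empty press: same shape, also with two painted pegs, but no sticks under its bar, so its nut stands 6 mm lower. This point is 30 mm from that nut's axis, x pointing outward along the wing. That nut is to stay as it is.

How it is judged:
By the outcome, as a careful person would: the job done as asked, in the order asked, and still so for the second after the job is handed in, with the robot touching nothing.
It also fails if it takes over 35 s, if anything falls off the work surface, if the arm or the gripper's body presses on something with over 40 N, if the wrist force passes 120 N, or if a joint passes its speed limit or range.

ROBOT

A 7-joint arm with a two-finger parallel gripper is mounted at the origin on the work surface. World frame = base frame: x ahead of the robot, y to its left, z up, the work surface at z = 0. Lengths are in m, angles in rad, forces in N, time in s.
With the tool pointing down it reaches from about 0.425 to 0.875 m from the base axis. Payload 4.7 kg.
Tool frame: the origin (TCP) lies at the very end of the fingers, on their centre line; the grasp point (between the pads) lies 19 mm behind it; z points along the fingers, y is the line along which they close (so a half turn about z gives the same grasp; the last joint's range is limited). The gripper opens to 87 mm and grips with 3 to 60 N. Pads are 19 mm wide; open, the fingers measure 117 mm over their backs; the gripper's body (75 mm by 190 mm) begins 51 mm behind the grasp point.
Start: joints at [-1.088, 0.321, -0.07, 1.45, 0.023, 1.371, -0.057], TCP at [0.294, 0.58, 0.223] pointing down, gripper open.
Joint ranges: [-2.86, 2.86], [-0.3, 2.09], [-1.38, 1.24], [0.06, 2.45], [-1.56, 4.7], [0.09, 2.05], [-2.69, 2.69]. Speed limits (rad/s): [2.57, 2.57, 3.14, 3.14, 3.14, 3.14, 3.14].

INTERFACE

Orientations are given as a rotation vector (axis times angle).
In Python, from bench import ctrl, imaging, ticket gives the robot as it stands.
- The arm moves only by the tool jog_arm, never from a script. Its argument "rows" is text: rows parted by semicolons, each of 7 numbers parted by spaces: the shift along the tool's x, y, z in cm, then the turn, a rotation vector about the tool's x, y, z in rad, then the closure, from -1 (fully open) to 1 (shut), so that 0 is half open. A call has 1 to 5 rows; each row shifts and turns the commanded pose from where the row before left it, along the tool's axes as they then stand; what a row does not reach is not made up. A row lasts 1/8 s, in which the tool goes at most 62.5 mm and 10.7 degrees, less where a joint would pass 70% of its speed; a pose out of reach is approached as far as the arm can. A call with a gripper value outside its range is refused whole. The fingers move at their own pace and stop on an object; "force" is the grip in N (left out, the last holds). Time passes only in rows, so rows that do not move let the fingers close. It gives the time, the measured TCP pose, the force, the opening and the grip force at its end, in the units of the state.
- ctrl.get_state(): the state, without advancing time (a new reading comes with each control period).
- imaging.get_image(name): name is "scene" or "top" or "wrist"; returns a dict with "img" (400x640x3 uint8, blue, green, red), "vertical_fov" (degrees; the focal length in pixels is half the picture's height over the tangent of half this angle, whatever the lens; pixels are square), "cx", "cy" (the principal point, pixels), "origin" and "orientation" of the camera in the world. Camera axes: x right, y down, z forward; pixel columns grow to the right and rows downward; lengths in m; the calibration is good to about 2 mm. The wrist camera is an equidistant fisheye: a pixel r from the principal point sees the ray r / f radians off the axis. A picture is of the moment at which its call begins. There is no depth.
- ticket.close_job(): hands the job in; it is judged then, once.
The state is a dict: "time": time; "joint_positions": joint angles; "qd": joint speeds; "joint_torque": joint torques, N m; "position": TCP position; "tool_rot": TCP orientation; "ft_force": force on the tool from outside, world axes, zero at the start; "torque": the same for the moment, N m; "grip_width": opening from 0.0 (shut) to 1.0 (fully open); "grip_force": force on a finger pad.
Only numpy, scipy, OpenCV 4.12 (cv2) and the standard library are available. Lean on these libraries where they do the work, as an engineer would, in place of code of your own. Each camera call takes 0.05 s, during which the arm holds its last target. There are 200 camera calls.

## Working session

There is one attempt and no reset: what is moved stays moved. The work goes in short steps, Python scripts to look and compute and a tool call to move; the robot and the scene stay as the last step left them, time stands still between calls to the robot, and variables do not carry over. Pictures are saved under pics/ and viewed, at most 10 in all, crops included, and the job is handed in when it is done.

Besides the shell and the picture viewer there is one more tool, called after "Call:" as name(argument=value, ...), one argument or row to a line, values as JSON. jog_arm: Moves the arm, as the interface text tells. Its arguments: {"type":"object","properties":{"rows":{"type":"string"},"force":{"type":"number"}},"required":["rows"]}

```bash
mkdir -p pics; cat > h.py <<'E'
import numpy as np,cv2
from scipy.spatial.transform import Rotation as R
from bench import ctrl,imaging,ticket
def rot(o):
    o=np.array(o,float)
    return o if o.shape==(3,3) else (R.from_rotvec(o) if o.size==3 else R.from_quat(o)).as_matrix()
def info(d): return {k:v for k,v in d.items() if k!='img'}
def ray(d,u,v,fish=False):
    f=200/np.tan(np.radians(d['vertical_fov'])/2)
    p=np.array([u-d['cx'],v-d['cy']])
    if fish:
        r=np.hypot(*p);t=r/f;c=np.r_[np.sin(t)*p/max(r,1e-9),np.cos(t)]
    else: c=np.r_[p/f,1]
    return rot(d['orientation'])@c
def onz(d,u,v,z,fish=False):
    r=ray(d,u,v,fish);o=np.array(d['origin']);return o+r*(z-o[2])/r[2]
def proj(d,P,fish=False):
    f=200/np.tan(np.radians(d['vertical_fov'])/2)
    c=rot(d['orientation']).T@(np.array(P)-d['origin'])
    if fish:
        h=np.hypot(c[0],c[1]);return np.array([d['cx'],d['cy']])+f*np.arctan2(h,c[2])*c[:2]/h
    return np.array([d['cx'],d['cy']])+f*c[:2]/c[2]
E
python3 - <<'E'
from h import *
import pickle
D={n:imaging.get_image(n) for n in('top','scene','wrist')}
pickle.dump(D,open('d0.pkl','wb'))
for n in D: cv2.imwrite(f'pics/{n}0.png',D[n]['img']);print(n,info(D[n]))
s=ctrl.get_state();print(s)
E
```

```text
top {'vertical_fov': 54.70107959385342, 'cx': 322.88370005856655, 'cy': 195.87265441796137, 'origin': array([ 0.43155251, -0.0031655 ,  0.79023336]), 'orientation': array([-2.15087166,  2.17379914, -0.12433842])}
scene {'vertical_fov': 52.043099052467355, 'cx': 316.5769417940738, 'cy': 201.40569913850572, 'origin': array([ 1.02313597, -0.43349541,  0.59192694]), 'orientation': array([-2.05510831, -0.90633369,  0.46028438])}
wrist {'vertical_fov': 65.70646984690485, 'cx': 323.7149010594947, 'cy': 196.74923528561902, 'origin': array([0.2295943 , 0.61254673, 0.38461384]), 'orientation': array([2.47559511, 1.52061802, 0.20249568])}
{'time': 0.15, 'joint_positions': array([-1.08788067,  0.32161652, -0.07009173,  1.4513684 ,  0.02259667,
        1.37080451, -0.05684867]), 'qd': array([ 7.82322429e-05, -1.60214080e-03, -1.75537725e-04, -4.46296791e-03,
       -4.01786512e-05, -1.73884282e-03,  3.56717163e-05]), 'joint_torque': array([-1.39838316e-04, -4.91795075e+01, -4.04738411e-01, -3.12882078e+01,
       -6.40750956e-02,  4.04490496e-02,  8.30761610e-05]), 'position': array([0.29354165, 0.57948569, 0.22174958]), 'tool_rot': array([-7.29506626e-01, -3.05546330e+00,  2.18016046e-03]), 'ft_force': array([-0.73512643, -1.66375476,  0.24737244]), 'torque': array([-0.0392847 , -0.04550203,  0.00965353]), 'grip_force': 0.0, 'grip_width': 0.9993049641609159}
```

View pics/top0.png

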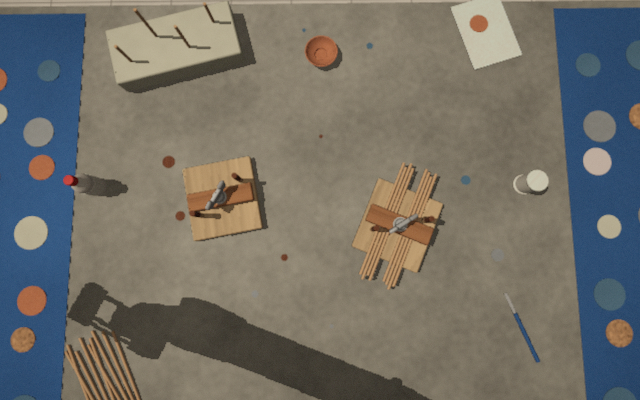

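The press with the sticks is at about (402,225) and the empty press at (220,197). I'll zoom in on the first.

```bash
python3 - <<'E'
from h import *
import pickle
D=pickle.load(open('d0.pkl','rb'));d=D['top']
c=cv2.resize(d['img'][160:290,340:470],None,fx=4.5,fy=4.5,interpolation=cv2.INTER_CUBIC)
s=D['scene']; P=onz(d,402,225,.07);q=proj(s,P);print(P,q, onz(d,402,225,0), onz(d,217,197,.066))
u,v=q.astype(int)
c2=cv2.resize(s['img'][max(v-50,0):v+50,u-90:u+90],None,fx=4,fy=4,interpolation=cv2.INTER_CUBIC);print(u-90,v-50)
cv2.imwrite('pics/c1.png',c);cv2.imwrite('pics/c2.png',c2)
E
```

```text
[ 0.4584984  -0.15017364  0.07      ] [229.60162516 231.62897163] [ 0.46111729 -0.16446147  0.        ] [0.5150007 0.1959059 0.066    ]
139 181
```

View pics/c1.png

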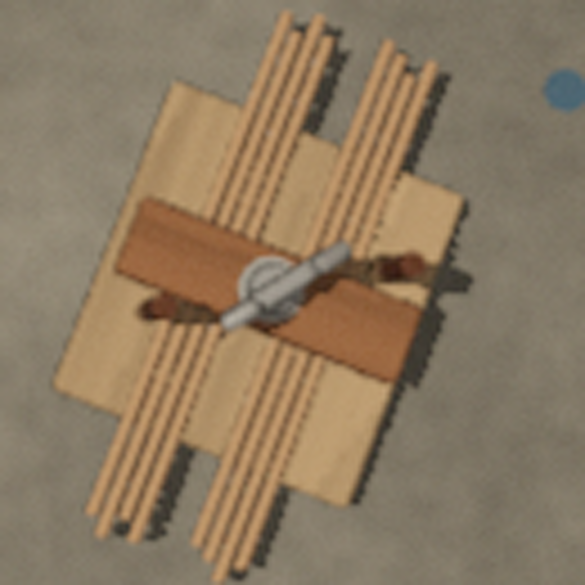

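View pics/c2.png

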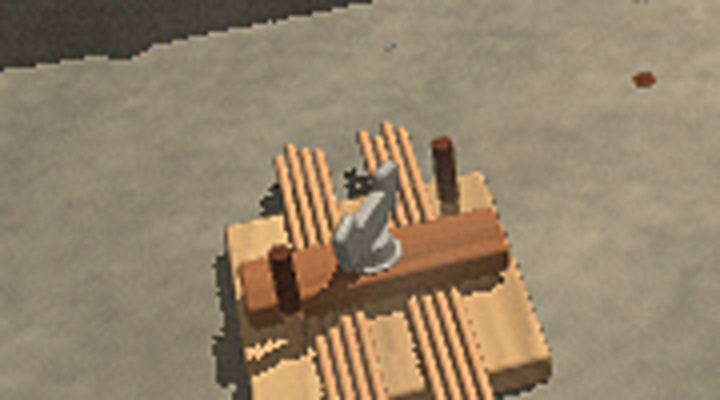

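```bash
cat > fit.py <<'E'
from h import *
import pickle
from scipy.optimize import least_squares
D=pickle.load(open('d0.pkl','rb'))
def c1(x,y): return np.array([x/4.5+340-.5,y/4.5+160-.5])
def c2(x,y): return np.array([x/4+139-.4,y/4+181-.4])
def Z(a): return R.from_euler('z',a).as_matrix()
def pts(p):
    c=np.r_[p[0],p[1],0]
    B=lambda x,y,z:c+Z(p[2])@[x,y,0]+[0,0,z]
    W=lambda s:c+Z(p[3])@[s,0,0]+[0,0,.080]
    return dict(p1=B(-.0275,.044,.078),p2=B(.0275,-.044,.078),b1=B(.018,.065,.04),b2=B(-.018,.065,.04),b3=B(.018,-.065,.04),b4=B(-.018,-.065,.04),w1=W(.032),w2=W(-.032))
top=dict(p2=c1(407,264),p1=c1(153,306),b1=c1(148,198),b2=c1(115,268),b3=c1(425,310),b4=c1(397,383),w1=c1(345,250),w2=c1(228,322))
sc=dict(p2=c2(443,143),p1=c2(281,249),w1=c2(388,166),w2=c2(343,232))
def res(p):
    q=pts(p);b=p[4:6],p[6:8]
    return np.r_[np.concatenate([proj(D['top'],q[k])+b[0]-top[k] for k in top]),np.concatenate([proj(D['scene'],q[k])+b[1]-sc[k] for k in sc]),np.array(p[4:8])/1.5]
if __name__=='__main__':
    best=min((least_squares(res,[.458,-.15,y,n,0,0,0,0],loss='soft_l1') for y in(-.3,.3,2.8,-2.8) for n in(-1,-2,0.5)),key=lambda r:r.cost)
    p=best.x;print(p.round(4),best.cost);print(best.fun.round(2))
    q=pts(p)
    print('nut angle to go', (p[3]-p[2]-np.pi/2)%np.pi)
    for k in top: print(k,q[k].round(4),onz(D['top'],*top[k],q[k][2]).round(4))
    for k in sc: print(k,onz(D['scene'],*sc[k],q[k][2]).round(4))
    r=rot(ctrl.get_state()['tool_rot']);print(r.round(3))
E
python3 fit.py
```

```text
[ 0.4616 -0.1484 -0.3992 -0.8584  1.1333 -0.2352 -0.0019  0.0014] 194.15546265451107
[ 7.300e-01 -3.000e-02  1.780e+00  1.900e-01 -1.180e+00 -9.400e-01
 -6.400e-01  6.100e-01 -1.800e-01 -4.800e-01 -4.900e-01  6.600e-01
 -1.600e-01 -3.720e+00  2.100e-01  3.410e+00 -3.971e+01  2.670e+01
  4.127e+01 -2.704e+01 -9.920e+00  1.695e+01  1.082e+01 -2.081e+01
  7.600e-01 -1.600e-01 -0.000e+00  0.000e+00]
nut angle to go 1.1116513481980652
p2 [ 0.4698 -0.1997  0.078 ] [ 0.4702 -0.2004  0.078 ]
p1 [ 0.4534 -0.0972  0.078 ] [ 0.4542 -0.096   0.078 ]
b1 [ 0.5035 -0.0956  0.04  ] [ 0.502 -0.1    0.04 ]
b2 [ 0.4703 -0.0816  0.04  ] [ 0.4719 -0.085   0.04  ]
b3 [ 0.4529 -0.2153  0.04  ] [ 0.4524 -0.2179  0.04  ]
b4 [ 0.4198 -0.2013  0.04  ] [ 0.4214 -0.2045  0.04  ]
w1 [ 0.4825 -0.1727  0.08  ] [ 0.4761 -0.1748  0.08  ]
w2 [ 0.4407 -0.1242  0.08  ] [ 0.4473 -0.1261  0.08  ]
p2 [ 0.4538 -0.0994  0.078 ]
p1 [ 0.4684 -0.2005  0.078 ]
w1 [ 0.4527 -0.1311  0.08  ]
w2 [ 0.4798 -0.1738  0.08  ]
[[-0.892  0.452 -0.001]
 [ 0.452  0.892 -0.001]
 [-0.    -0.001 -1.   ]]
```

```bash
sed -i "s/sc=dict.*/sc=dict(p1=c2(443,143),p2=c2(281,249),w2=c2(388,166),w1=c2(343,232))/; s/W(.032)/W(.029)/; s/W(-.032)/W(-.029)/" fit.py; python3 fit.py
```

```text
[ 0.4621 -0.1502 -0.403  -1.0015  0.2855  0.0619 -0.0403  0.2448] 6.076527559994011
[ 0.83  0.07  1.84  0.09 -1.07 -1.03 -0.6   0.49 -0.16 -0.34 -0.53  0.78
  0.14 -0.85  0.1   0.5   0.25  0.22  0.01  0.96  0.52 -2.39 -0.96 -0.09
  0.19  0.04 -0.03  0.16]
nut angle to go 0.9723609952689038
p2 [ 0.4702 -0.2014  0.078 ] [ 0.4702 -0.2004  0.078 ]
p1 [ 0.4541 -0.0989  0.078 ] [ 0.4542 -0.096   0.078 ]
b1 [ 0.5042 -0.0974  0.04  ] [ 0.502 -0.1    0.04 ]
b2 [ 0.4711 -0.0833  0.04  ] [ 0.4719 -0.085   0.04  ]
b3 [ 0.4532 -0.217   0.04  ] [ 0.4524 -0.2179  0.04  ]
b4 [ 0.4201 -0.2029  0.04  ] [ 0.4214 -0.2045  0.04  ]
w1 [ 0.4778 -0.1746  0.08  ] [ 0.4761 -0.1748  0.08  ]
w2 [ 0.4465 -0.1257  0.08  ] [ 0.4473 -0.1261  0.08  ]
p1 [ 0.4538 -0.0994  0.078 ]
p2 [ 0.4684 -0.2005  0.078 ]
w2 [ 0.4527 -0.1311  0.08  ]
w1 [ 0.4798 -0.1738  0.08  ]
[[-0.892  0.452 -0.001]
 [ 0.452  0.892 -0.001]
 [-0.    -0.001 -1.   ]]
```

Call:
jog_arm(
  rows="-4.4 -3 0 0 0 0 -1; -4.4 -3 0 0 0 0 -1; -4.4 -3 0 0 0 0 -1; -4.4 -3 0 0 0 0 -1; -4.4 -3 0 0 0 0 -1",
  force=30,
)

```text
time: 0.78
position: [0.4228, 0.3449, 0.2224]
tool_rot: [0.73, 3.056, -0.0]
ft_force: [1.2, 0.2, 1.2]
grip_width: 0.999
grip_force: 0.0
```

Call:
jog_arm(
  rows="-4.4 -3 0 0 0 0 -1; -4.4 -3 0 0 0 0 -1; -4.4 -3.5 0 0 0 0 -1; -2 -5.3 0 0 0 0 -1; -2 -5.3 0 0 0 0 -1",
)

```text
time: 1.4
position: [0.4846, 0.0876, 0.2222]
tool_rot: [-0.73, -3.055, 0.001]
ft_force: [0.0, -0.0, -0.6]
grip_width: 1.001
grip_force: 0.0
```

Call:
jog_arm(
  rows="-2 -5.3 0 0 0 0 -1; -2 -5.3 0 0 0 0 -1; -2 -5.3 0 0 0 0 -1; -1 -3 0 0 0 0.1 -1; 0 0 0 0 0 0.15 -1",
)

```text
time: 2.02
position: [0.4613, -0.113, 0.2226]
tool_rot: [1.123, 2.934, 0.0]
ft_force: [-0.1, 1.3, -0.2]
grip_width: 1.0
grip_force: 0.0
```

Call:
jog_arm(
  rows="0 0 0 0 0 0.15 -1; 0 0 0 0 0 0.15 -1; 0 0 0 0 0 0 -1; 0 0 0 0 0 0 -1",
)

```text
time: 2.52
position: [0.462, -0.1101, 0.2224]
tool_rot: [-1.529, -2.744, -0.0]
ft_force: [0.1, -0.7, -0.0]
grip_width: 1.0
grip_force: 0.0
```

```bash
cat > st.py <<'E'
from h import *
def rem(target,yaw):
    s=ctrl.get_state();r=rot(s['tool_rot']);p=np.array(s['position'])
    y=np.arctan2(r[1,1],r[0,1])
    print('t',s['time'],'p',p.round(4),'yaw',y.round(4),'z',r[:,2].round(4),'q7',s['joint_positions'][6])
    print('rem cm tool',(r.T@(np.array(target)-p)*100).round(2),'turn',round(y-yaw,3))
E
python3 - <<'E'
from h import *
from st import rem
import pickle
rem([.462,-.150,.056],.55)
d=imaging.get_image('wrist');t=imaging.get_image('top');pickle.dump((d,t),open('d1.pkl','wb'))
q=proj(d,[.462,-.15,.075],True);print(q,d['origin'])
u,v=q.astype(int);a,b=max(u-80,0),max(v-60,0)
cv2.imwrite('pics/w1.png',cv2.resize(d['img'][b:b+120,a:a+160],None,fx=5,fy=5,interpolation=cv2.INTER_CUBIC));print(a,b)
E
```

```text
t 2.525 p [ 0.462  -0.1101  0.2224] yaw 0.5541 z [-2.e-04  2.e-04 -1.e+00] q7 0.7018447577498924
rem cm tool [-3.4  -2.09 16.64] turn 0.004
[303.59172629 215.78944915] [ 0.42433227 -0.04857798  0.38550048]
223 155
```

View pics/w1.png

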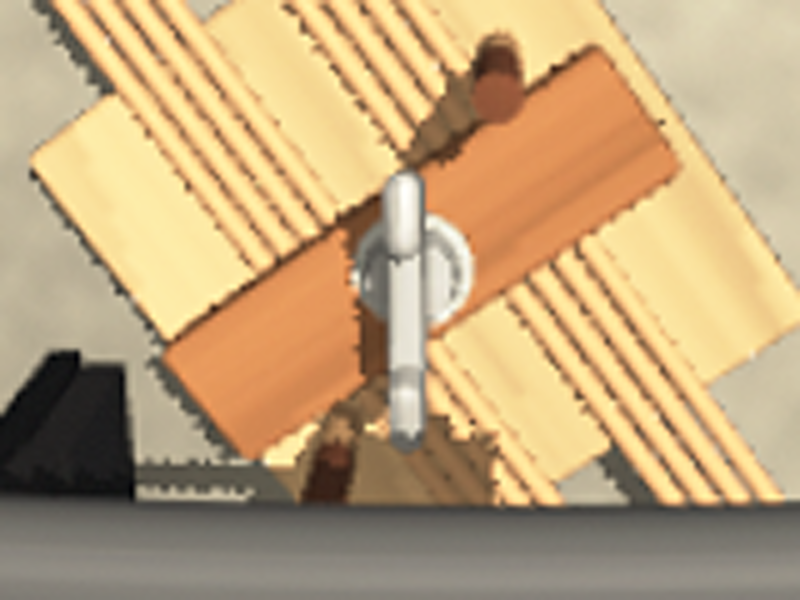

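The blade runs from about (404,178) to (407,442) in the crop. The far peg's top is at (498,98), and the bar is clear of the tool.

```bash
python3 - <<'E'
from h import *
import pickle
d,t=pickle.load(open('d1.pkl','rb'))
f=lambda x,y,z:onz(d,x/5+223-.4,y/5+155-.4,z,True)
a,b=f(404,176,.079),f(407,442,.079);print(a,b,(a+b)/2,np.linalg.norm(a-b),np.arctan2(*(b-a)[1::-1]))
print('lower ear/mid',f(405,300,.071))
print('peg',f(498,98,.078),f(328,475,.078))
bl=[f(*q,.04) for q in((598,47),(680,165),(165,350))];print(np.array(bl).round(4))
e=bl[0]-bl[2];print('bar yaw',np.arctan2(e[1],e[0]))
E
```

```text
[ 0.44704678 -0.12469079  0.079     ] [ 0.47768154 -0.17529336  0.079     ] [ 0.46236416 -0.14999207  0.079     ] 0.05915326679219345 -1.026416193773909
lower ear/mid [ 0.46180632 -0.15014035  0.071     ]
peg [ 0.4549843  -0.10097131  0.078     ] [ 0.46717202 -0.19185228  0.078     ]
[[ 0.4718 -0.0855  0.04  ]
 [ 0.5027 -0.0987  0.04  ]
 [ 0.4225 -0.2021  0.04  ]]
bar yaw 1.1706594558424432
```

Call:
jog_arm(
  rows="-3.4 -2.1 0 0 0 0.01 0; 0 0 4 0 0 0 0; 0 0 4 0 0 0 0; 0 0 3 0 0 0 0; 0 0 0 0 0 0 0",
)

```text
time: 3.25
position: [0.46, -0.1501, 0.1106]
tool_rot: [-1.543, -2.732, 0.003]
ft_force: [0.6, 0.0, 0.6]
grip_width: 0.542
grip_force: 0.0
```

```bash
python3 - <<'E'
from h import *
from st import rem
rem([.4622,-.150,.0555],.545)
E
```

```text
t 3.25 p [ 0.46   -0.1501  0.1106] yaw 0.5425 z [-4.9e-03  3.0e-04 -1.0e+00] q7 0.8358633431108157
rem cm tool [-0.12  0.22  5.51] turn -0.002
```

Call:
jog_arm(
  rows="0 0 2.5 0 0 0 0; 0 0 0 0 0 0 0; 0 0 0 0 0 0 0",
)

```text
time: 3.62
position: [0.4629, -0.1508, 0.0891]
tool_rot: [1.544, 2.734, 0.001]
ft_force: [0.6, -1.0, 1.4]
grip_width: 0.504
grip_force: 0.0
```

```bash
python3 - <<'E'
from h import *
from st import rem
rem([.4622,-.150,.0555],.545)
E
```

```text
t 3.625 p [ 0.4629 -0.1508  0.0891] yaw 0.5422 z [ 2.1e-03 -2.0e-04 -1.0e+00] q7 0.8539818890967864
rem cm tool [ 0.11 -0.02  3.36] turn -0.003
```

Call:
jog_arm(
  rows="0 0 1.7 0 0 0 0; 0 0 1.5 0 0 0 0; 0 0 0 0 0 0 0; 0 0 0 0 0 0 0",
)

```text
time: 4.12
position: [0.4618, -0.1507, 0.0554]
tool_rot: [-1.546, -2.735, 0.0]
ft_force: [0.4, 0.2, -0.1]
grip_width: 0.499
grip_force: 0.0
```

```bash
python3 - <<'E'
from h import *
from st import rem
rem([.4622,-.150,.0555],.545)
d=imaging.get_image('wrist');q=proj(d,[.462,-.15,.06],True);print(q)
u,v=q.astype(int);a,b=max(u-80,0),max(v-60,0)
cv2.imwrite('pics/w2.png',cv2.resize(d['img'][b:b+120,a:a+160],None,fx=5,fy=5,interpolation=cv2.INTER_CUBIC))
E
```

```text
t 4.125 p [ 0.4618 -0.1507  0.0554] yaw 0.5419 z [-4.e-04 -1.e-04 -1.e+00] q7 0.8821409883630186
rem cm tool [ 0.04  0.07 -0.01] turn -0.003
[323.95189729 245.44116719]
```

View pics/w2.png

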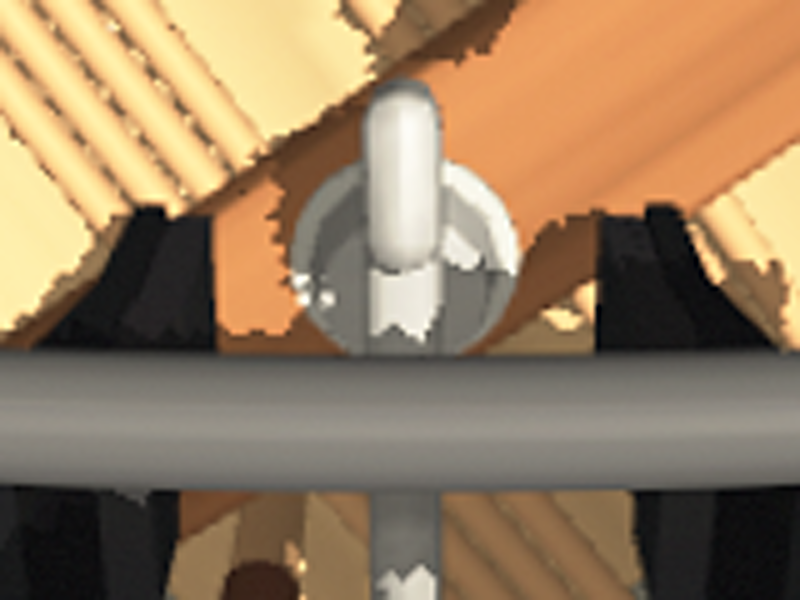

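The blade (370–440) sits midway between the fingers (215 and 597), so I'll close.

Call:
jog_arm(
  rows="0 0.05 0 0 0 0 1; 0 0 0 0 0 0 1; 0 0 0 0 0 0 1; 0 0 0 0 0 0 1",
  force=40,
)

```text
time: 4.68
position: [0.4624, -0.1503, 0.0557]
tool_rot: [1.546, 2.735, 0.0]
ft_force: [-0.3, -0.5, -0.1]
grip_width: 0.131
grip_force: 0.0
```

Call:
jog_arm(
  rows="0 0 0 0 0 0.12 1; 0 0 0 0 0 0.12 1; 0 0 0 0 0 0.12 1; 0 0 0 0 0 0.12 1; 0 0 0 0 0 0 1",
)

```text
time: 5.3
position: [0.4625, -0.1505, 0.0556]
tool_rot: [2.15, 2.29, 0.0]
ft_force: [1.1, -1.0, 0.0]
grip_width: 0.091
grip_force: 40.0
```

```bash
python3 - <<'E'
from h import *
from st import rem
rem([.4622,-.150,.0555],-.40)
s=ctrl.get_state();print(s['torque'],s['ft_force'],s['grip_width'],s['grip_force'])
E
```

```text
t 5.3 p [ 0.4625 -0.1505  0.0556] yaw 0.0631 z [ 6.e-04 -3.e-04 -1.e+00] q7 0.410230120669656
rem cm tool [ 0.05 -0.03  0.01] turn 0.463
[-0.20178274 -0.08834961 -0.02786307] [ 1.08895008 -1.01337016  0.03533984] 0.09137538314925629 39.99608516693115
```

Call:
jog_arm(
  rows="0 0 0 0 0 0.12 1; 0 0 0 0 0 0.12 1; 0 0 0 0 0 0.12 1; 0 0 0 0 0 0.06 1; 0 0 0 0 0 0 1",
)

```text
time: 5.92
position: [0.4632, -0.1505, 0.0556]
tool_rot: [2.578, 1.793, 0.002]
ft_force: [3.9, -1.4, -3.3]
grip_width: 0.086
grip_force: 40.0
```

```bash
python3 - <<'E'
from h import *
from st import rem
rem([.4622,-.150,.0555],-.40)
s=ctrl.get_state();print(s['torque'],s['ft_force'],s['grip_width'],s['grip_force'])
E
```

```text
t 5.925 p [ 0.4632 -0.1505  0.0556] yaw -0.3554 z [ 2.e-03 -7.e-04 -1.e+00] q7 -0.0014333295468128165
rem cm tool [ 0.02 -0.11  0.01] turn 0.045
[-0.37859494 -0.74042053 -0.02133341] [ 3.87524297 -1.35384502 -3.34167838] 0.08642628648674756 39.975122809410095
```

Call:
jog_arm(
  rows="0 -0.05 0 0 0 0.04 1; 0 0 0 0 0 0 1; 0 0 0 0 0 0.04 1; 0 0 0 0 0 0 1",
)

```text
time: 6.42
position: [0.4632, -0.1506, 0.0557]
tool_rot: [2.645, 1.689, 0.003]
ft_force: [4.8, -1.0, -5.1]
grip_width: 0.088
grip_force: 40.0
```

```bash
python3 - <<'E'
from h import *
from st import rem
rem([.4622,-.150,.0555],-.40)
s=ctrl.get_state();print(s['torque'],s['ft_force'],s['grip_width'],s['joint_torque'][6])
E
```

```text
t 6.425 p [ 0.4632 -0.1506  0.0557] yaw -0.434 z [ 0.0031 -0.0016 -1.    ] q7 -0.07991368545376011
rem cm tool [ 0.01 -0.12  0.02] turn -0.034
[-0.45522977 -1.05500305  0.39485306] [ 4.75135292 -1.02847416 -5.10827844] 0.0882178148235725 -0.51911735907197
```

The torque about z has jumped to 0.39 N m, so the nut is at its stop. I'll release and lift.

Call:
jog_arm(
  rows="0 0 0 0 0 0 0.2; 0 0 0 0 0 0 0.2; 0 0 0 0 0 0 0.2; 0 0 0 0 0 0 0.2",
)

```text
time: 6.92
position: [0.4616, -0.1501, 0.0555]
tool_rot: [-2.65, -1.686, 0.0]
ft_force: [0.5, -0.2, 0.2]
grip_width: 0.382
grip_force: 0.0
```

Call:
jog_arm(
  rows="0 0 -3 0 0 0 0.2; 0 0 -4 0 0 0 0.2; 0 0 -5 0 0 0 0.2; 0 0 -5 0 0 0 0.2; 4 0 0 0 0 0 0.2",
)

```text
time: 7.55
position: [0.4807, -0.1171, 0.2304]
tool_rot: [2.652, 1.675, 0.012]
ft_force: [0.3, 1.0, -0.4]
grip_width: 0.404
grip_force: 0.0
```

Call:
jog_arm(
  rows="0 0 0 0 0 0 0.2; 0 0 0 0 0 0 0.2; 0 0 0 0 0 0 0.2",
)

```text
time: 7.92
position: [0.4782, -0.1148, 0.2252]
tool_rot: [-2.652, -1.684, 0.001]
ft_force: [0.3, -0.1, 0.3]
grip_width: 0.396
grip_force: 0.0
```

```bash
python3 - <<'E'
from h import *
from st import rem
import pickle
rem([.4622,-.150,.0555],-.40)
d=imaging.get_image('wrist');t=imaging.get_image('top');pickle.dump((d,t),open('d2.pkl','wb'))
q=proj(d,[.462,-.15,.075],True);print(q)
u,v=q.astype(int);a,b=max(u-80,0),max(v-60,0);print(a,b)
cv2.imwrite('pics/w3.png',cv2.resize(d['img'][b:b+120,a:a+160],None,fx=5,fy=5,interpolation=cv2.INTER_CUBIC))
E
```

```text
t 7.925 p [ 0.4782 -0.1148  0.2252] yaw -0.4395 z [-8.e-04 -1.e-04 -1.e+00] q7 -0.2744383644731059
rem cm tool [-3.85  0.07 16.97] turn -0.039
[323.83145132 219.54035521]
243 159
```

View pics/w3.png

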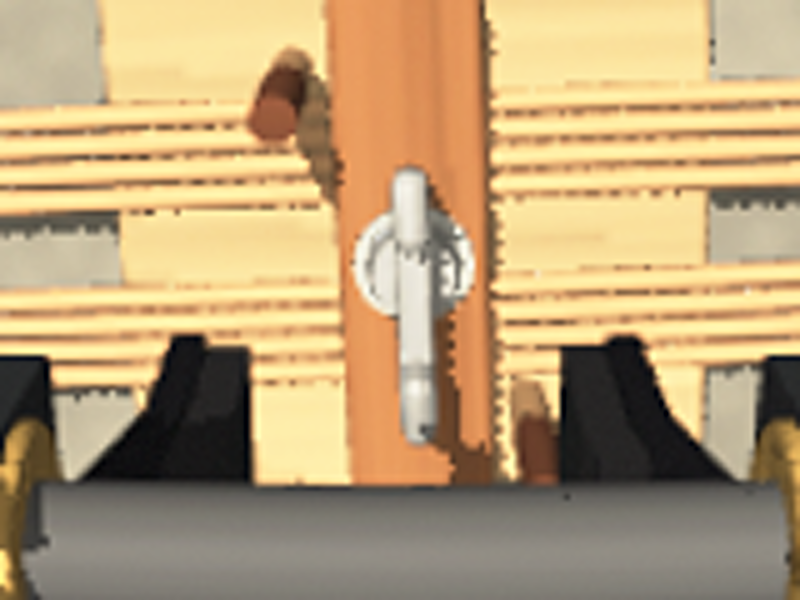

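The blade runs from (409,172) to (420,438), a slope of 0.041. The bar edges slope about 0.037, so the wings line up with the bar. The arm is clear and the pegs are untouched.

```bash
python3 -c "
from bench import ticket
print(ticket.close_job())"
```

```text
the job is handed in; nothing more can be done
None
```

I turned the wing nut of the stick-holding press clockwise to its stop, with its wings in line with the bar, and handed the job in at about 8 s; the gripper stayed clear of the painted pegs, and I did not go near the empty press.

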